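# Unlock a hitch coupler and hold its tongue raised off the ball

### The arm

A 6-joint arm with a two-finger parallel gripper is mounted at the origin on a cart in front of the work surface, level with it; the furniture and walls round the work are solid. World frame = base frame: x ahead of the robot, y to its left, z up, the work surface at z = 0. Lengths are in m, angles in rad, forces in N, time in s.
With the tool pointing down it reaches from about 0.25 to 0.775 m from the base axis. Payload 4 kg.
Tool frame: the origin (TCP) lies midway between the tips of the shut fingers; the grasp point (between the pads) lies 19 mm behind it; z points along the fingers, y is the line along which they close (so a half turn about z gives the same grasp; the last joint's range is limited). The gripper opens to 94 mm and grips with 3 to 60 N. Pads are 16 mm wide; open, the fingers measure 119 mm over their backs; the gripper's body (75 mm by 177 mm) begins 78 mm behind the grasp point.
Start: joints at [1.012, 0.087, 1.371, -0, 1.684, -0.103], TCP at [0.242, 0.494, 0.206] pointing down, gripper open.
Joint ranges: [-3.1, 3.1], [-0.76, 2.03], [0.27, 2.55], [-1.08, 4.22], [0.17, 2.65], [-2.57, 2.57]. Speed limits (rad/s): [2.79, 2.79, 3.14, 3.14, 3.14, 3.14].

### API

Orientations are given as [roll, pitch, yaw] about the fixed x, y, z axes, in that order (R = Rz(yaw) Ry(pitch) Rx(roll)).
In Python, from bench import robot gives the robot as it stands.
- The arm moves only by the tool servo_tool, never from a script. Its argument "moves" is a list of rows, each a list of 5 numbers: the shift along the tool's x, y, z in units of 25 mm (1.0 is 25 mm), then the turn about the tool's z in units of 6 degrees (1.0 is 6 degrees), then the closure, from 0 (fully open) to 1 (shut). In form: [[dx, dy, dz, yaw, gripper], ...]. A call has 1 to 10 rows; each row is the pose to reach, as a shift and turn from the pose commanded when the call began, along the tool's axes at that moment; what a row does not reach only later rows make up. A row lasts 1/12 s, in which the tool goes at most 41.7 mm and 7.16 degrees, less where a joint would pass 70% of its speed; a pose out of reach is approached as far as the arm can. A call with a gripper value outside its range is refused whole. The fingers move at their own pace and stop on an object; the grip force is fixed at half the most. Time passes only in rows, so rows that repeat a pose let the fingers close. It gives the time, the measured TCP pose, the force, the opening and the grip force at its end, in the units of the state.
- robot.get_obs(): the state, without advancing time (a new reading comes with each control period).
- robot.snapshot(name): name is "scene" or "top" or "wrist"; returns a dict with "image" (384x512x3 uint8, blue, green, red), "fx", "fy", "cx", "cy" (pixels), "eye" and "orientation" of the camera in the world; the wrist camera has in their place "T_tool_cam" (4x4, takes a point from camera to tool coordinates, whose origin is the TCP and whose axes are the flange's). Camera axes: x right, y down, z forward; pixel columns grow to the right and rows downward; lengths in m; the calibration is good to about 2 mm. A picture is of the moment at which its call begins: read the wrist's pose just before it. There is no depth.
- robot.close_job(): hands the job in; it is judged then, once.
The state is a dict: "time": time; "joint_positions": joint angles; "qvel": joint speeds; "joint_torque": joint torques, N m; "tool_pos": TCP position; "ee_rot": TCP orientation; "wrist_force": force on the tool from outside, world axes, zero at the start; "wrist_torque": the same for the moment, N m; "width": finger opening in m; "finger_force": force on a finger pad.
Only numpy, scipy, OpenCV 4.12 (cv2) and the standard library are available. Lean on these libraries where they do the work, as an engineer would, in place of code of your own. Each camera call takes 0.05 s, during which the arm holds its last target. There are 200 camera calls.

### The job

The hitch coupler on the bench stand is locked onto its ball. Slide the black grip of the safety plate along its track until the plate's notch stands exactly in front of the latch's stop pin, then take the latch by its upright tab, pull it sideways away from the coupler against its spring, and with the latch pulled lift the tongue by that tab until the coupler's rim is a good 50 mm above the top of the ball. Finish while holding the tongue up there, still, with the safety plate left at its set position; do not let go, and leave the sanding block, the wood offcut and the tape measure where they lie.

Things in the scene. Friction and masses are not known exactly. Their poses are not given: they have to be found in the camera images.
- stand: Fixed steel stand, base plate 380 x 130 x 12 mm, with a 50 mm ball and, 260 mm away, the hinge. Origin: on the bench under the ball's centre. z up; x runs along the tongue from ball to hinge; y sideways to the latch's side (roughly towards the robot). Place and yaw vary. Hinge axis parallel to y at x = 260, z = 85 mm. Offsets below are in this frame with the tongue down.
- tongue (a joint): Hinge of the grey tongue (drawbar 50 mm wide, round coupler cup 72 mm wide, top at z = 120 mm). 0 = seated on the ball; grows (rad) as the ball end rises, stop at 0.75. Falls back when let go; about half of its 0.65 to 0.9 kg is felt at the latch tab. While the latch is home its jaw grips under the ball's flat shoulder and the tongue cannot rise.
- latch (a joint): Sideways travel (m) of the steel latch, carried by the coupler: 0 = home, grows as it is pulled along +y of the stand, stop at 0.018. Spring 4.5 N at home, about 13 N at the stop; springs back when let go. The jaw leaves the ball at about 0.011: pull at least 0.014 before lifting. It moves only 2 mm unless the safety plate's notch is in front of the stop pin.
- latch_tab (a point): Grip point of the latch: an upright ribbed steel tab, 34 mm along x, 10 mm thick along y, from z = 131 to 185 mm. The point is at x = 0, y = 55 mm, z = 163 mm with the latch home; it moves with latch and tongue. A crossbar 16 mm wide, top at z = 138 mm, runs from the tab's foot over the cup.
- coupler_rim (a point): Centre of the open lower rim of the coupler cup, on the tongue; at x = 0, y = 0, z = 74 mm with the tongue down.
- ball_top (a point): Top of the ball, fixed to the stand at x = 0, y = 0, z = 110 mm.
- safety (a joint): Position of the dark steel safety plate along its track on the tongue (m), 0 to 0.075; grows as it moves along -x of the stand, from hinge towards ball. At 0.055 its notch is centred on the stop pin; the notch (20 mm wide) lets the 10 mm pin pass within 5 mm of that. It starts between 0 and 0.03; about 2 N of friction, stays where it is left.
- slide_grip (a point): Grip point of the safety plate: an upright ribbed black fin, 14 mm along x, 26 mm along y, from z = 127 to 170 mm, on the plate; the point is at z = 150 mm, y = 18 mm, and 85 mm from the notch centre towards the hinge.
- notch (a point): Middle of the notch in the safety plate, on the plate's top (z = 127 mm); plate 6 mm thick, 30 mm wide (y = 3 to 33 mm), notch cut 22 mm deep from the edge at y = 3 mm.
- stop_pin (a point): Upright 10 mm steel pin under the inner end of the latch's crossbar, at x = 0, y = -4 mm, z = 128 mm with the latch home; it moves with the latch into the notch.
- sand_block: Bystander: loose wood and rubber sanding block, 63 x 101 x 34 mm, origin under its centre.
- offcut_oak: Bystander: loose oak offcut, 40 x 110 x 22 mm, origin under its centre.
- tape_measure: Bystander: loose tape measure standing on edge, 37 x 93 x 64 mm, origin under its centre.

How it is judged:
By the outcome, as a careful person would: the job done as asked, in the order asked, and still so for the second after the job is handed in, while the arm keeps its last pose, push and grip.
It also fails if it takes over 48 s, if anything falls off the work surface, if the arm or the gripper's body presses on something with over 40 N, if the wrist force passes 120 N, or if a joint passes its speed limit or range.

## Working session

There is one attempt and no reset: what is moved stays moved. The work goes in short steps, Python scripts to look and compute and a tool call to move; the robot and the scene stay as the last step left them, time stands still between calls to the robot, and variables do not carry over. Pictures are saved under pics/ and viewed, at most 10 in all, crops included, and the job is handed in when it is done.

Besides the shell and the picture viewer there is one more tool, called by a JSON object that holds its "fn" and its "kwargs". servo_tool: Moves the arm, as the interface text tells. Its arguments: {"type":"object","properties":{"moves":{"type":"array"}},"required":["moves"]}

```bash
mkdir -p pics; ls; python3 - <<'E'
from bench import robot
import cv2,json,numpy as np
o=robot.get_obs();print({k:np.round(v,3).tolist() for k,v in o.items()})
d={}
for n in("scene","top"):
    s=robot.snapshot(n);cv2.imwrite(f"pics/{n}0.png",s.pop("image"));d[n]={k:np.array(v).tolist() for k,v in s.items()}
    print(n,d[n])
json.dump(d,open("cams.json","w"))
E
```

```text
pics
{'time': 0.0, 'joint_positions': [1.012, 0.088, 1.372, 0.0, 1.684, -0.103], 'qvel': [0.0, -0.001, 0.0, 0.001, -0.0, -0.0], 'joint_torque': [0.001, -34.019, -30.243, 0.072, 0.033, -0.0], 'tool_pos': [0.242, 0.493, 0.204], 'ee_rot': [-3.139, -0.0, 2.686], 'wrist_force': [-0.143, -0.222, 0.377], 'wrist_torque': [0.033, 0.005, 0.014], 'finger_force': 0.0, 'width': 0.094}
scene {'fx': 429.31477003529733, 'fy': 429.31477003529733, 'cx': 253.50873705808203, 'cy': 186.40968269245224, 'eye': [-0.34710483107755297, -0.8977845234127049, 0.8209828985363268], 'orientation': [-2.080524694798614, -0.014925635651180658, -0.7205039090508243]}
top {'fx': 351.0954253342731, 'fy': 351.0954253342731, 'cx': 259.1596944530445, 'cy': 189.66099413712828, 'eye': [0.21777357506123274, 0.015683264838523683, 1.2979486659715909], 'orientation': [-2.92649089699706, -0.00030972780817539736, -1.5680656270859687]}
```

View pics/scene0.png

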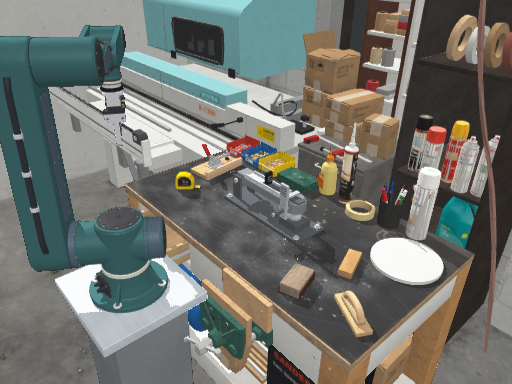

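View pics/top0.png

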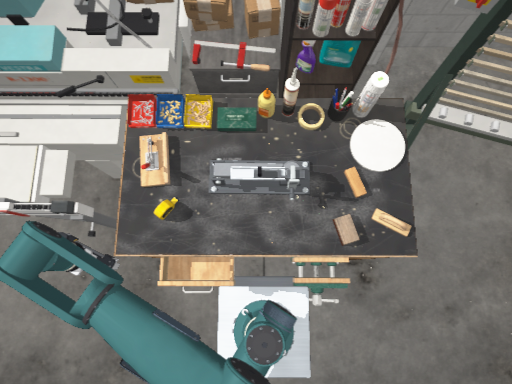

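The stand is at about (260,177) in the top view. The coupler and ball are at its right end (~(297,175)) and the hinge is at its left. I'll enlarge both views.

```bash
python3 - <<'E'
import cv2
a=cv2.imread("pics/top0.png")[145:210,200:320];b=cv2.imread("pics/scene0.png")[155:250,215:335]
cv2.imwrite("pics/topc.png",cv2.resize(a,None,fx=6.5,fy=6.5,interpolation=cv2.INTER_CUBIC))
cv2.imwrite("pics/scenec.png",cv2.resize(b,None,fx=6,fy=6,interpolation=cv2.INTER_CUBIC))
E
```

```text
(no output)
```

View pics/topc.png

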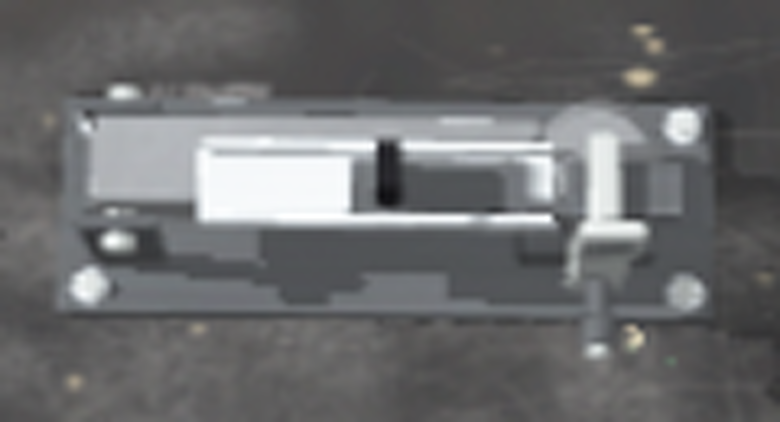

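View pics/scenec.png

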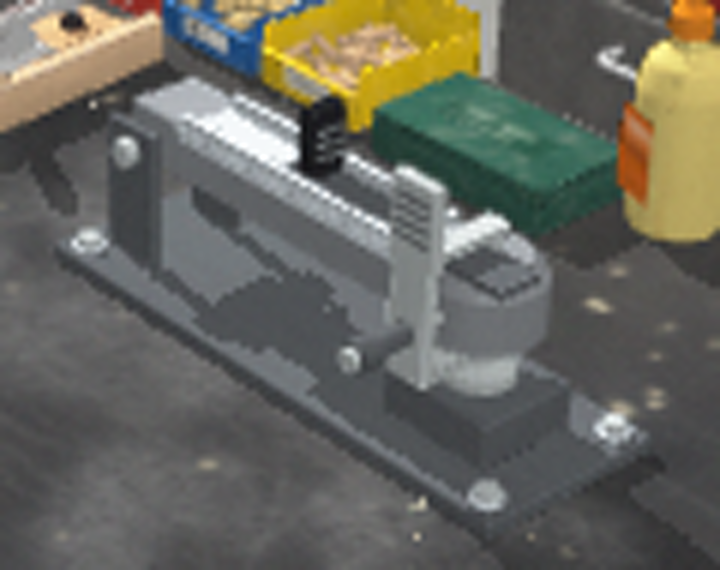

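The top crop shows the tab's top face at about (612,232), the black fin at about (389,145–205), and the plate corners. The scene crop shows the tab's top at about (420,177) and the fin's top at about (325,100). I'll fit the stand pose and the safety position to these.

```bash
cat > h.py <<'E'
import json,numpy as np
from scipy.spatial.transform import Rotation as R
C=json.load(open("cams.json"))
def proj(n,P):
    c=C[n];p=R.from_euler("xyz",c["orientation"]).inv().apply(np.atleast_2d(P)-c["eye"])
    return np.c_[c["fx"]*p[:,0]/p[:,2]+c["cx"],c["fy"]*p[:,1]/p[:,2]+c["cy"]]
def W(pose,P): # stand->world ; pose x,y,yaw
    return R.from_euler("z",pose[2]).apply(np.atleast_2d(P))+[pose[0],pose[1],0]
E
cat > fit.py <<'E'
from h import *
from scipy.optimize import least_squares
o={"top":((200,145),6.5),"scene":((215,155),6.)}
def px(n,u,v): (a,b),s=o[n]; return np.array([(u+.5)/s-.5+a,(v+.5)/s-.5+b])
obs=[("top",612,232,"tab"),("scene",420,177,"tab"),("top",68,100,"c1-"),("top",712,102,"c0-"),("top",712,314,"c0+"),("top",58,314,"c1+"),
("scene",58,245,"c1+"),("scene",490,532,"c0+"),("scene",652,440,"c0-"),("scene",325,100,"fin"),("top",389,163,"fin")]
def pt(k,q):
    if k=="tab":return [0,.055,.185]
    if k=="fin":return [.085+.055-q[3],.018,.170]
    return [q[4]+.38*int(k[1]),.065*(1 if k[2]=="+" else -1),.012]
def f(q): return np.concatenate([proj(n,W(q,pt(k,q)))[0]-px(n,u,v) for n,u,v,k in obs])
r=least_squares(f,[.52,-.1,1.57,.01,-.06],x_scale=[.1,.1,.1,.01,.1],loss="soft_l1")
print(r.x.round(4));print(f(r.x).reshape(-1,2).round(1))
q=r.x;np.save("q.npy",q)
print("tab",W(q,[0,.055,.163]),"fin",W(q,[.14-q[3],.018,.15]))
E
python3 fit.py
```

```text
[ 0.549  -0.0982  1.5623  0.0272 -0.0767]
[[ 0.3 -0.4]
 [-0.3 -0.2]
 [-0.1 -0.6]
 [ 0.3  0.2]
 [ 0.9  0.9]
 [-0.  -0.2]
 [-1.2 -0.5]
 [ 0.1 -1. ]
 [ 0.6 -0.7]
 [-0.5  0.5]
 [ 0.2  0.1]]
tab [[ 0.49405064 -0.09769441  0.163     ]] fin [[0.53201127 0.01478932 0.15      ]]
```

The fit is consistent, with residuals within about 1 px and safety ≈ 0.027. Next is a helper that turns a world target into move units, then the move to above the fin.

```bash
cat > go.py <<'E'
import sys
from h import *
from bench import robot
# go.py x y z yaw : units from measured pose to target
t=np.array([float(a) for a in sys.argv[1:5]]);o=robot.get_obs()
M=R.from_euler("xyz",o["ee_rot"]);d=M.inv().apply(t[:3]-o["tool_pos"])/.025
dy=(t[3]-o["ee_rot"][2]+np.pi)%(2*np.pi)-np.pi
print("units",d.round(2),"turn",round(-np.degrees(dy)/6,2),"t",o["time"],o["tool_pos"],o["ee_rot"],o["wrist_force"],o["width"])
E
python3 go.py .532 .015 .22 3.133
```

```text
units [-18.85 -12.08  -0.6 ] turn -4.27 t 0.1 [0.24184796 0.49342251 0.20442512] [-3.13961241e+00 -2.08690391e-04  2.68576912e+00] [-0.52492422  0.26329115  0.25731449] 0.09407238677155033
```

{"fn": "servo_tool", "kwargs": {"moves": [[-18.85,-12.1,-0.6,-4.27,0],[-18.85,-12.1,-0.6,-4.27,0],[-18.85,-12.1,-0.6,-4.27,0],[-18.85,-12.1,-0.6,-4.27,0],[-18.85,-12.1,-0.6,-4.27,0],[-18.85,-12.1,-0.6,-4.27,0],[-18.85,-12.1,-0.6,-4.27,0],[-18.85,-12.1,-0.6,-4.27,0],[-18.85,-12.1,-0.6,-4.27,0],[-18.85,-12.1,-0.6,-4.27,0]]}}

```text
time: 0.93
tool_pos: [0.4525, 0.1452, 0.2161]
ee_rot: [3.141, -0.0, 3.133]
wrist_force: [0.4, 0.6, 0.2]
width: 0.0942
finger_force: 0.0
```

```bash
python3 go.py .532 .015 .22 3.133
```

```text
units [-3.22 -5.18 -0.16] turn -0.0 t 0.9333 [0.4525027  0.14517526 0.21608462] [ 3.14148503e+00 -3.31370956e-04  3.13296987e+00] [0.38011043 0.59017584 0.20151435] 0.09420601323707951
```

{"fn": "servo_tool", "kwargs": {"moves": [[-3.0,-4.9,-0.1,0,0],[-3.0,-4.9,-0.1,0,0],[-3.0,-4.9,-0.1,0,0],[-3.0,-4.9,-0.1,0,0],[-3.0,-4.9,-0.1,0,0],[-3.0,-4.9,-0.1,0,0]]}}

```text
time: 1.43
tool_pos: [0.5259, 0.0233, 0.2179]
ee_rot: [3.141, -0.002, 3.131]
wrist_force: [-0.3, 0.3, 0.1]
width: 0.0941
finger_force: 0.0
```

```bash
cat > wr.py <<'E'
import sys,cv2
from h import *
from bench import robot
n=sys.argv[1];o=robot.get_obs();s=robot.snapshot("wrist")
im=s.pop("image");cv2.imwrite(f"pics/{n}.png",im)
d={k:np.array(v).tolist() for k,v in s.items()};d["p"]=list(map(float,o["tool_pos"]));d["r"]=list(map(float,o["ee_rot"]))
json.dump(d,open(n+".json","w"))
def wproj(P):
    T=np.array(d["T_tool_cam"]);q=R.from_euler("xyz",d["r"]).inv().apply(np.atleast_2d(P)-d["p"])
    p=(q-T[:3,3])@T[:3,:3];return np.c_[d["fx"]*p[:,0]/p[:,2]+d["cx"],d["fy"]*p[:,1]/p[:,2]+d["cy"]]
q=np.load("q.npy")
f=.14-q[3]
P={"tabtop":[0,.055,.185],"fintop":[f,.018,.17],"fin+":[f+.007,.018,.17],"fin-":[f-.007,.018,.17],"finy+":[f,.031,.17],"finy-":[f,.005,.17],"notch":[f-.085,.014,.127],"ballc":[0,0,.12],"cbar_end":[0,-.004,.138]}
vis=im.copy()
for k,v in P.items():
    u=wproj(W(q,v))[0];print(k,u.round(1));cv2.drawMarker(vis,tuple(int(a) for a in u.round()),(0,0,255),0,8,1)
cv2.imwrite(f"pics/{n}_v.png",cv2.resize(vis,None,fx=1.5,fy=1.5))
E
python3 go.py .532 .015 .22 3.133; python3 wr.py w1
```

```text
units [-0.25 -0.33 -0.08] turn -0.02 t 1.4333 [0.52592927 0.02329809 0.21791091] [ 3.14077555e+00 -2.14656549e-03  3.13069111e+00] [-0.30415594  0.25274881  0.05022836] 0.09414532152513956
tabtop [ 67.7 170.3]
fintop [243.4 217.6]
fin+ [253.1 217.6]
fin- [233.6 217.6]
finy+ [243.2 200. ]
finy- [243.5 234.7]
notch [144.6 206.8]
ballc [116.6 220. ]
cbar_end [108.3 231.4]
```

View pics/w1_v.png

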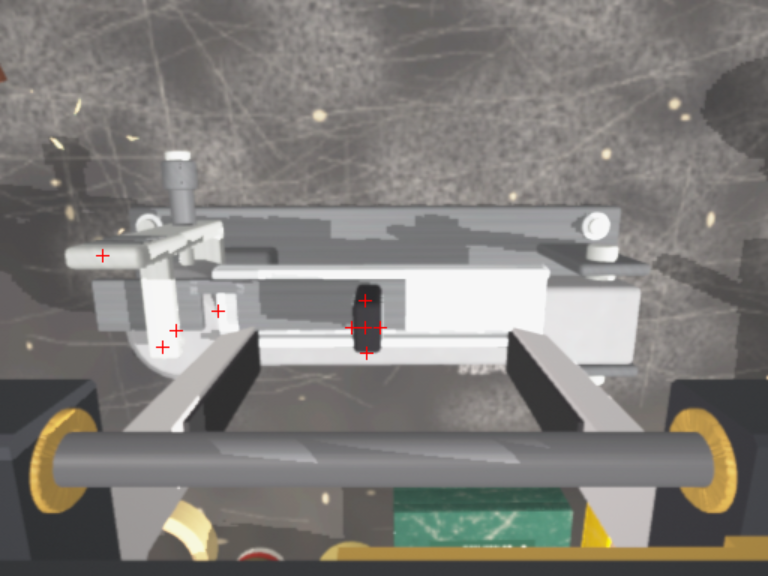

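The projected markers land on the fin (~(367,322)), the tab (~(106,255)) and the notch (~(220,311)) to within about 1 mm. Now I'll settle and then descend.

{"fn": "servo_tool", "kwargs": {"moves": [[0,0,0,0,0],[0,0,0,0,0],[0,0,0,0,0]]}}

```text
time: 1.73
tool_pos: [0.5256, 0.0252, 0.2191]
ee_rot: [3.141, 0.0, 3.135]
wrist_force: [-0.6, -0.4, 0.0]
width: 0.0942
finger_force: 0.0
```

```bash
python3 go.py .532 .016 .137 3.133
```

```text
units [-0.26 -0.37  3.29] turn 0.02 t 1.7333 [0.52564507 0.02524212 0.2191324 ] [3.14137598e+00 4.31336416e-04 3.13499230e+00] [-0.56566972 -0.37606159  0.01559185] 0.09421488500170504
```

{"fn": "servo_tool", "kwargs": {"moves": [[-0.26,-0.37,0.8,0,0],[-0.26,-0.37,1.8,0,0],[-0.26,-0.37,2.7,0,0],[-0.26,-0.37,3.25,0,0],[-0.26,-0.37,3.25,0,0],[-0.26,-0.37,3.25,0,0.8],[-0.26,-0.37,3.25,0,1],[-0.26,-0.37,3.25,0,1],[-0.26,-0.37,3.25,0,1],[-0.26,-0.37,3.25,0,1]]}}

```text
time: 2.57
tool_pos: [0.5332, 0.0147, 0.1389]
ee_rot: [-3.141, 0.002, 3.133]
wrist_force: [0.1, -0.8, -0.8]
width: 0.0642
finger_force: 0.0
```

{"fn": "servo_tool", "kwargs": {"moves": [[0,0,0,0,1],[0,0,0,0,1],[0,0,0,0,1],[0,0,0,0,1],[0,0,0,0,1],[0,0,0,0,1]]}}

```text
time: 3.07
tool_pos: [0.5325, 0.0147, 0.1375]
ee_rot: [3.141, -0.0, 3.133]
wrist_force: [0.1, -0.4, -0.0]
width: 0.0242
finger_force: 0.0
```

```bash
python3 - <<'E'
from h import *
q=np.load("q.npy");t=W(q,[.085,.018,.137])[0];print("target",t)
from bench import robot
o=robot.get_obs();print("fin x",R.from_euler("z",-q[2]).apply(o["tool_pos"]-np.array([q[0],q[1],0])))
E
python3 go.py .532 -.013 .137 3.133
```

```text
target [ 0.53177417 -0.01301304  0.137     ]
fin x [0.11270357 0.01752478 0.13754628]
units [ 0.01 -1.11  0.02] turn -0.0 t 3.0667 [0.53248563 0.01468547 0.13754628] [ 3.14149077e+00 -1.07127410e-04  3.13289308e+00] [ 0.05794953 -0.36009197 -0.00258831] 0.02418273324779441
```

{"fn": "servo_tool", "kwargs": {"moves": [[0,0,0,0,1],[0,0,0,0,1],[0,0,0,0,1],[0,0,0,0,1],[0,0,0,0,1],[0,0,0,0,1]]}}

```text
time: 3.57
tool_pos: [0.5325, 0.0149, 0.1376]
ee_rot: [3.141, 0.0, 3.133]
wrist_force: [-0.9, 1.2, 0.2]
width: 0.0136
finger_force: 30.0
```

```bash
python3 go.py .532 -.013 .137 3.133
```

```text
units [ 0.01 -1.11  0.02] turn -0.0 t 3.5667 [0.5325151  0.01485299 0.13760393] [3.14122680e+00 5.66434007e-05 3.13299990e+00] [-0.92356651  1.22668519  0.19028704] 0.013631885195565494
```

{"fn": "servo_tool", "kwargs": {"moves": [[0,-0.2,0,0,1],[0,-0.5,0,0,1],[0,-0.8,0,0,1],[0,-1.0,0,0,1],[0,-1.11,0,0,1],[0,-1.11,0,0,1],[0,-1.11,0,0,1],[0,-1.11,0,0,1]]}}

```text
time: 4.23
tool_pos: [0.5323, -0.014, 0.1376]
ee_rot: [-3.14, -0.0, 3.132]
wrist_force: [-0.5, -2.2, -0.5]
width: 0.0136
finger_force: 30.0
```

```bash
sed -i 's/^f=.*/f=float(sys.argv[2]) if len(sys.argv)>2 else .14-q[3]/' wr.py; python3 go.py .532 -.013 .137 3.133; python3 wr.py w2 .085; python3 - <<'E'
import cv2
a=cv2.imread("pics/w2.png")[130:270,60:300];cv2.imwrite("pics/w2c.png",cv2.resize(a,None,fx=3.3,fy=3.3,interpolation=cv2.INTER_CUBIC))
E
```

```text
units [0.01 0.04 0.03] turn -0.01 t 4.2333 [ 0.53225973 -0.01403489  0.13762883] [-3.14001644e+00 -9.85499607e-06  3.13222479e+00] [-0.49474848 -2.16385631 -0.48800667] 0.013564594894793705
tabtop [ 49.  186.6]
fintop [257.3 255.7]
fin+ [271.9 255.7]
fin- [242.6 255.7]
finy+ [257.3 229.9]
finy- [257.2 280.5]
notch [116.7 232. ]
ballc [123.3 248.9]
cbar_end [112.  267.5]
```

View pics/w2c.png

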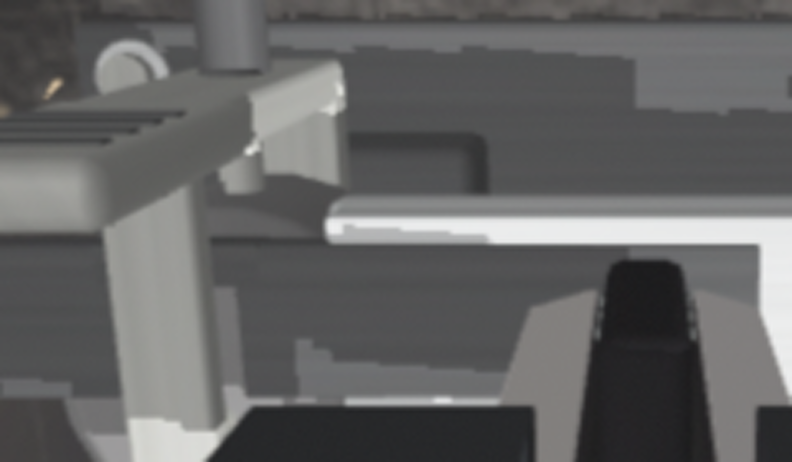

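The view shows the notch's right edge at crop ~(240,320), where I predicted it, and the crossbar's right edge at ~220. The plate is about 1–2 mm too far towards the ball, so I'll trim it back 2 mm, release, and raise.

{"fn": "servo_tool", "kwargs": {"moves": [[0,0.08,0,0,1],[0,0.08,0,0,1],[0,0.08,0,0,1],[0,0.08,0,0,1]]}}

```text
time: 4.62
tool_pos: [0.5323, -0.0111, 0.1376]
ee_rot: [-3.141, -0.0, 3.133]
wrist_force: [-0.1, -2.2, -0.5]
width: 0.0136
finger_force: 30.0
```

{"fn": "servo_tool", "kwargs": {"moves": [[0,0,0,0,0.6],[0,0,0,0,0.6],[0,0,0,0,0.6],[0,0,0,0,0.6],[0,0,-0.5,0,0.5],[0,0,-1.5,0,0.5],[0,0,-3.0,0,0.5],[0,0,-4.0,0,0.5],[0,0,-4.0,0,0.5],[0,0,-4.0,0,0.5]]}}

```text
time: 5.45
tool_pos: [0.5335, -0.0111, 0.2408]
ee_rot: [-3.141, 0.006, 3.133]
wrist_force: [1.0, -0.3, -0.1]
width: 0.0468
finger_force: 0.0
```

```bash
python3 go.py .5005 -.097 .24 1.5623; python3 wr.py w3 .086;  python3 - <<'E'
import cv2
a=cv2.imread("pics/w3_v.png")[150:480,0:600];cv2.imwrite("pics/w3c.png",cv2.resize(a,None,fx=1.33,fy=1.33,interpolation=cv2.INTER_CUBIC))
E
```

```text
units [ 1.29 -3.45  0.03] turn 15.0 t 5.45 [ 0.53346408 -0.01108187  0.240779  ] [-3.14114714  0.00577764  3.13304666] [ 0.96228936 -0.29183587 -0.1356917 ] 0.04683505979277715
tabtop [132.4 153. ]
fintop [254.  198.3]
fin+ [263.  198.3]
fin- [245.  198.3]
finy+ [254. 182.]
finy- [254.  214.3]
notch [160.4 190.3]
ballc [162.4 203.1]
cbar_end [157.2 213. ]
```

View pics/w3c.png

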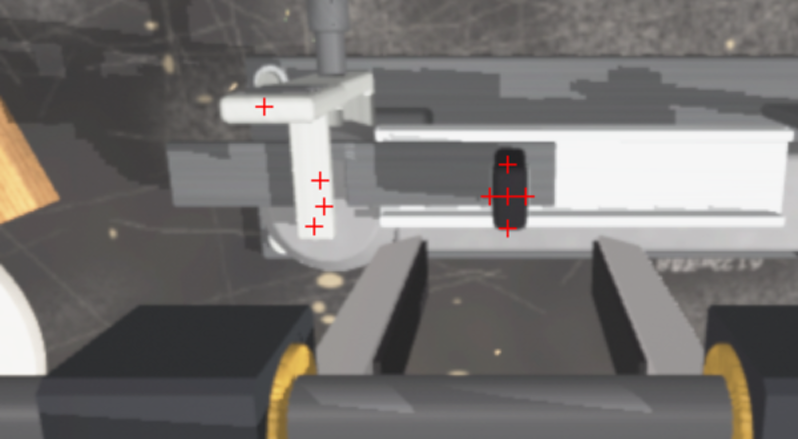

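The tab and crossbar are about 1–1.5 mm further along +x than fitted. The plate is therefore centred to within about 1 mm. Now I'll turn 90° and go above the tab.

{"fn": "servo_tool", "kwargs": {"moves": [[1.6,-1.2,0,1.1,0.5],[1.6,-2.4,0,2.2,0.5],[1.6,-3.42,0,3.3,0.5],[1.6,-3.42,0,4.4,0.5],[1.6,-3.42,0,5.5,0.5],[1.6,-3.42,0,6.6,0.5],[1.6,-3.42,0,7.7,0.5],[1.6,-3.42,0,8.8,0.5],[1.6,-3.42,0,9.9,0.5],[1.6,-3.42,0,11,0.5]]}}

```text
time: 6.33
tool_pos: [0.4905, -0.0959, 0.2353]
ee_rot: [-3.138, -0.003, 1.975]
wrist_force: [-0.2, -0.5, 0.4]
width: 0.0469
finger_force: 0.0
```

{"fn": "servo_tool", "kwargs": {"moves": [[0,0,0,1,0.5],[0,0,0,2,0.5],[0,0,0,3,0.5],[0,0,0,4,0.5],[0,0,0,4,0.5],[0,0,0,4,0.5]]}}

```text
time: 6.83
tool_pos: [0.4908, -0.096, 0.2359]
ee_rot: [-3.138, -0.001, 1.565]
wrist_force: [-0.4, -0.1, 0.1]
width: 0.0466
finger_force: 0.0
```

```bash
python3 go.py .4935 -.0965 .146 1.5623; python3 wr.py w4 .087
```

```text
units [-0.02  0.12  3.59] turn 0.02 t 6.8333 [ 0.49080816 -0.09595647  0.23588333] [-3.13842823e+00 -1.07966692e-03  1.56482081e+00] [-0.36141207 -0.10953667  0.13607892] 0.04657695556680383
tabtop [259.3 210.6]
fintop [312.4  86.4]
fin+ [312.8  75.9]
fin- [312.   96.7]
finy+ [293.9  86.3]
finy- [330.8  86.5]
notch [304.8 190.1]
ballc [319.  190.5]
cbar_end [327.5 195.3]
```

View pics/w4_v.png

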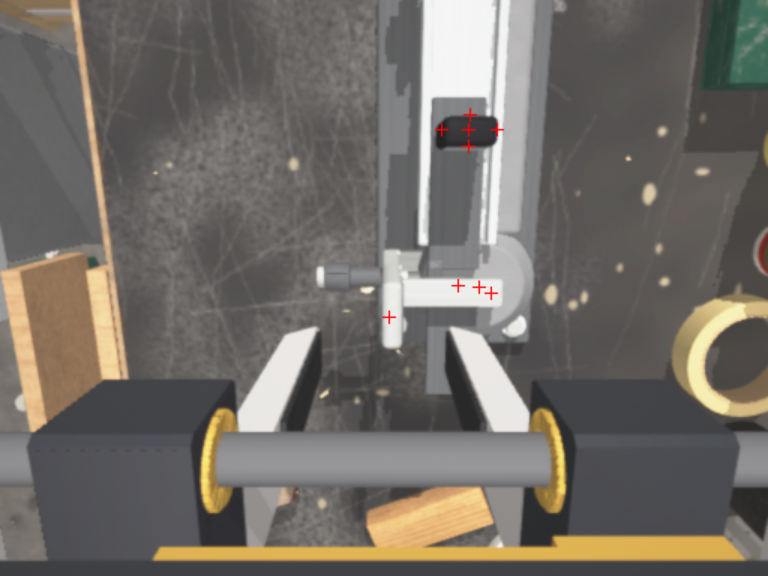

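The tab's top is at about (393,317), 1–2 mm off the prediction. I'll descend at x = 0.495 and close.

{"fn": "servo_tool", "kwargs": {"moves": [[0,0.17,0.8,0,0.5],[0,0.17,1.8,0,0.5],[0,0.17,2.8,0,0.5],[0,0.17,3.55,0,0.5],[0,0.17,3.55,0,0.6],[0,0.17,3.55,0,1],[0,0.17,3.55,0,1],[0,0.17,3.55,0,1],[0,0.17,3.55,0,1],[0,0.17,3.55,0,1]]}}

```text
time: 7.72
tool_pos: [0.4954, -0.0965, 0.1503]
ee_rot: [-3.141, 0.001, 1.562]
wrist_force: [-8.8, -0.1, 6.0]
width: 0.0104
finger_force: 4.3
```

{"fn": "servo_tool", "kwargs": {"moves": [[0,0,0,0,1],[0,0,0,0,1],[0,0,0,0,1],[0,0,0,0,1],[0,0,0,0,1],[0,0,0,0,1]]}}

```text
time: 8.22
tool_pos: [0.495, -0.0965, 0.1503]
ee_rot: [-3.141, 0.001, 1.562]
wrist_force: [-4.8, -0.1, 5.5]
width: 0.0096
finger_force: 30.0
```

{"fn": "servo_tool", "kwargs": {"moves": [[0,-0.1,-0.1,0,1],[0,-0.25,-0.1,0,1],[0,-0.4,-0.1,0,1],[0,-0.55,-0.1,0,1],[0,-0.65,-0.1,0,1],[0,-0.68,-0.1,0,1],[0,-0.68,-0.1,0,1],[0,-0.68,-0.1,0,1]]}}

```text
time: 8.88
tool_pos: [0.4818, -0.096, 0.1514]
ee_rot: [3.134, -0.0, 1.563]
wrist_force: [9.6, -0.7, -4.8]
width: 0.0098
finger_force: 30.0
```

The latch is past 10 mm, so the notch cleared the pin. I'll pull a bit further.

{"fn": "servo_tool", "kwargs": {"moves": [[0,-0.08,0,0,1],[0,-0.16,0,0,1],[0,-0.16,0,0,1],[0,-0.16,0,0,1],[0,-0.16,0,0,1]]}}

```text
time: 9.3
tool_pos: [0.4785, -0.0959, 0.1516]
ee_rot: [3.133, -0.0, 1.563]
wrist_force: [11.3, -0.1, -5.0]
width: 0.0098
finger_force: 30.0
```

{"fn": "servo_tool", "kwargs": {"moves": [[0,-0.06,0,0,1],[0,-0.06,0,0,1],[0,-0.06,0,0,1],[0,-0.06,0,0,1]]}}

```text
time: 9.63
tool_pos: [0.4773, -0.0959, 0.1517]
ee_rot: [3.132, -0.0, 1.563]
wrist_force: [11.9, 0.4, -5.8]
width: 0.0097
finger_force: 30.0
```

```bash
python3 - <<'E'
import numpy as np
p=np.array([-.260,.165-.085])
for t in (.08,.16,.24,.32,.39):
    c,s=np.cos(t),np.sin(t);d=np.array([p[0]*c+p[1]*s,p[1]*c-p[0]*s])-p
    print(t,(d/.025).round(2),"rim z",85+260*s-11*c)
E
```

```text
0.08 [0.29 0.82] rim z 94.81300166265609
0.16 [0.64 1.62] rim z 115.56323360257205
0.24 [1.06 2.38] rim z 136.11796514768267
0.32 [1.53 3.11] rim z 156.34571616128378
0.39 [2.   3.71] rim z 173.67498827359154
```

{"fn": "servo_tool", "kwargs": {"moves": [[0.07,0,-0.2,0,1],[0.14,0,-0.4,0,1],[0.22,0,-0.62,0,1],[0.29,0,-0.82,0,1],[0.38,0,-1.03,0,1],[0.46,0,-1.23,0,1],[0.55,0,-1.43,0,1],[0.64,0,-1.62,0,1],[0.64,0,-1.62,0,1],[0.64,0,-1.62,0,1]]}}

```text
time: 10.47
tool_pos: [0.4776, -0.0795, 0.1921]
ee_rot: [3.132, -0.001, 1.564]
wrist_force: [12.7, 1.2, -5.5]
width: 0.0101
finger_force: 30.0
```

```bash
python3 - <<'E'
from bench import robot
import cv2
a=robot.snapshot("scene")["image"][130:255,205:345]
cv2.imwrite("pics/s2.png",cv2.resize(a,None,fx=4.5,fy=4.5,interpolation=cv2.INTER_CUBIC))
E
```

```text
(no output)
```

View pics/s2.png

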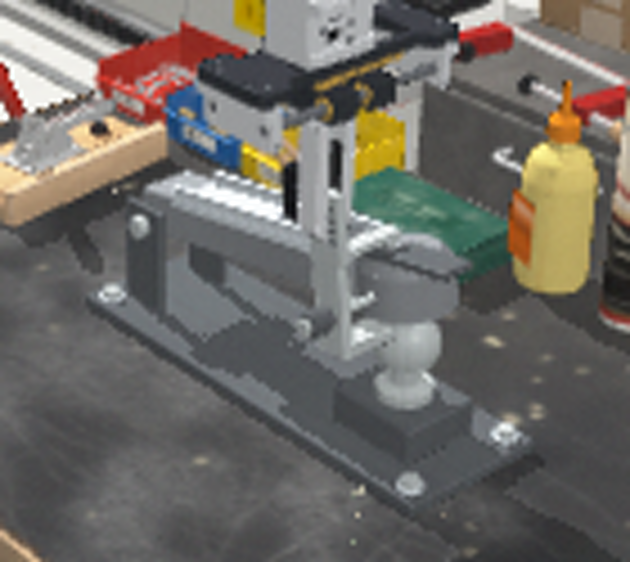

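The tongue is rising and the ball is exposed at about (410,355). The grip on the tab holds, so I'll continue.

{"fn": "servo_tool", "kwargs": {"moves": [[0.1,0,-0.19,0,1],[0.2,0,-0.38,0,1],[0.31,0,-0.57,0,1],[0.42,0,-0.76,0,1],[0.54,0,-0.95,0,1],[0.65,0,-1.13,0,1],[0.77,0,-1.31,0,1],[0.89,0,-1.49,0,1],[1.0,0,-1.64,0,1],[1.12,0,-1.79,0,1]]}}

```text
time: 11.35
tool_pos: [0.4774, -0.052, 0.2362]
ee_rot: [3.133, 0.0, 1.563]
wrist_force: [12.2, -0.2, -6.8]
width: 0.0101
finger_force: 30.0
```

{"fn": "servo_tool", "kwargs": {"moves": [[0.12,0,-0.15,0,1],[0.24,0,-0.3,0,1],[0.24,0,-0.3,0,1],[0.24,0,-0.3,0,1],[0.24,0,-0.3,0,1],[0.24,0,-0.3,0,1],[0.24,0,-0.3,0,1],[0.24,0,-0.3,0,1]]}}

```text
time: 12.02
tool_pos: [0.4776, -0.046, 0.2437]
ee_rot: [3.133, -0.0, 1.563]
wrist_force: [12.3, -0.5, -6.1]
width: 0.0099
finger_force: 30.0
```

```bash
python3 - <<'E'
from bench import robot
import cv2,numpy as np
o=robot.get_obs();print(o["tool_pos"],o["wrist_force"],np.abs(o["qvel"]).max())
a=robot.snapshot("scene")["image"][130:255,205:345]
cv2.imwrite("pics/s3.png",cv2.resize(a,None,fx=4.5,fy=4.5,interpolation=cv2.INTER_CUBIC))
E
```

```text
[ 0.47764024 -0.04602408  0.24369654] [12.25169336 -0.46659001 -6.0658211 ] 0.0016440612103083153
```

View pics/s3.png

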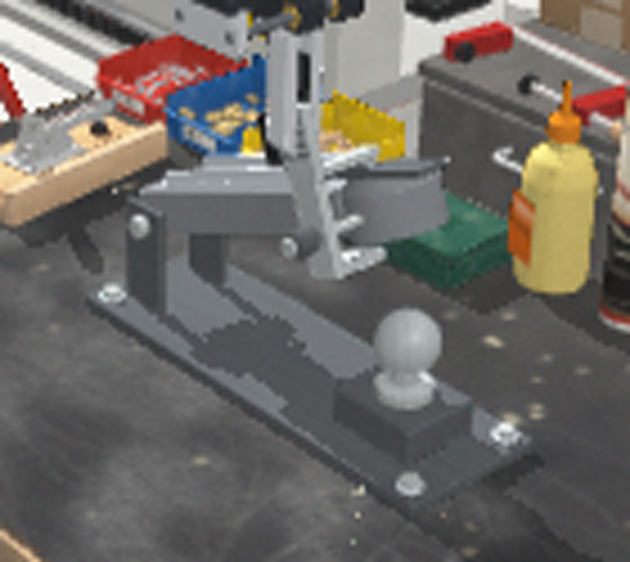

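The measured rise of 92 mm and shift of 50 mm match θ ≈ 0.39. That puts the rim about 60 mm above the ball, and everything is still.

```bash
python3 -c "
from bench import robot
print(robot.close_job())"
```

```text
the job is handed in; nothing more can be done
None
```

I handed the job in with the safety plate within about 1 mm of its set position, the latch pulled about 17 mm, and the tongue held still with the coupler rim about 60 mm above the ball top; these figures come from arm readings and pictures, and the interface gave no verdict.

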